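# Close and start the label printer

## Robot

A 7-joint arm with a two-finger parallel gripper is mounted at the origin on a cart in front of the work surface, level with it; the furniture and walls round the work are solid. World frame = base frame: x ahead of the robot, y to its left, z up, the work surface at z = 0. Lengths are in m, angles in rad, forces in N, time in s.
With the tool pointing down it reaches from about 0.425 to 0.825 m from the base axis. Payload 3.6 kg.
Tool frame: the origin (TCP) lies on the mounting face of the last link; the fingertips stand 186 mm ahead of it and the grasp point (between the pads) lies 167 mm ahead of it; z points along the fingers, y is the line along which they close (so a half turn about z gives the same grasp; the last joint's range is limited). The gripper opens to 93 mm and grips with 3 to 60 N. Pads are 15 mm wide; open, the fingers measure 128 mm over their backs; the gripper's body (75 mm by 188 mm) begins 65 mm behind the grasp point.
Start: joints at [1.264, 0.615, -0.013, 1.423, 0.008, 1.103, -0.04], TCP at [0.18, -0.625, 0.405] pointing down, gripper open.
Joint ranges: [-3.12, 3.12], [-0.3, 2.06], [-1.34, 1.32], [0.26, 2.42], [-1.36, 4.5], [0.01, 1.98], [-2.84, 2.84]. Speed limits (rad/s): [2.79, 2.79, 3.14, 3.14, 3.14, 3.14, 3.14].

## Interface

Orientations are given as [roll, pitch, yaw] about the fixed x, y, z axes, in that order (R = Rz(yaw) Ry(pitch) Rx(roll)).
In Python, from rig import sensors, imaging, ticket, finder gives the robot as it stands. The module is installed in compiled form; this text tells all that it offers.
- The arm moves only by the shell command python3 -m creep 'ROWS' [OPENING] [FORCE]. ROWS is a JSON object of lists of equal length, an entry for each row: "offset": the shift along the world's x, y, z in m, a list of three; "rotation": the turn, a rotation vector about the world's x, y, z in degrees, a list of three. In form: {"offset": [[tx, ty, tz], ...], "rotation": [[rx, ry, rz], ...]}. A call has 1 to 20 rows; each row shifts and turns the commanded pose from where the row before left it; what a row does not reach is not made up. A row lasts 1/12 s, in which the tool goes at most 41.7 mm and 7.16 degrees, less where a joint would pass 70% of its speed; a pose out of reach is approached as far as the arm can. A call is refused whole if a number of a shift passes 0.0417 or a number of a turn 7.16, either way. A call with a gripper value outside its range is refused whole. OPENING is the closure, from 0 (fully open) to 1 (shut), set as the call begins (- or left out, the last holds). The fingers move at their own pace and stop on an object; FORCE is the grip in N (left out, the last holds). Time passes only in rows, so rows that do not move let the fingers close. It gives the time, the measured TCP pose, the force, the opening and the grip force at its end, in the units of the state.
- sensors.get_state(): the state, without advancing time (a new reading comes with each control period).
- imaging.capture(name): name is "scene" or "top"; returns the picture (384x512x3 uint8, red, green, blue); there is no depth.
- imaging.calibration(name): a dict with "vfov" (degrees; the focal length in pixels is half the picture's height over the tangent of half this angle, whatever the lens; pixels are square), "cx", "cy" (the principal point, pixels), "R" (3x3) and "t" (3): a world point X has camera coordinates R X + t. Camera axes: x right, y down, z forward; pixel columns grow to the right and rows downward; lengths in m; the calibration is good to about 2 mm. A picture is of the moment at which its call begins. calibration takes no time and is no camera call.
- ticket.job_done(): hands the job in; it is judged then, once.
Trained networks look in the newest picture that a camera, given by its name, has taken for a name from the list of things; names that differ only in an ending like _2 or _b are one class to them, and where a whole thing is asked for, a point or a joint stands for the part that bears it (a point fixed in the world has none). Each returns a list of dicts, best first, with "score" (0 to 1); they miss things now and then, are a little off and sometimes report something else, mostly with a low value. They report only what shows in the picture. A call takes as long as a camera call.
- finder.recognise(camera, thing): "rect" ([left, top, right, bottom] in pixels, round what is visible of it).
- finder.trace(camera, thing): "mask" (384x512 bool, what is visible of it) and "rect" ([left, top, right, bottom] in pixels, round what is visible of it).
- finder.tip_of(camera, thing): "at" ([column, row] in pixels: a listed point, or the origin of a listed thing).
The state is a dict: "t": time; "joint_pos": joint angles; "joint_velocities": joint speeds; "tau": joint torques, N m; "eef_pos": TCP position; "ee_rot": TCP orientation; "ft_force": force on the tool from outside, world axes, zero at the start; "moment": the same for the moment, N m; "finger_gap": opening from 0.0 (shut) to 1.0 (fully open); "grasp_force": force on a finger pad.
Only numpy, scipy, OpenCV 4.12 (cv2) and the standard library are available. Lean on these libraries where they do the work, as an engineer would, in place of code of your own. Each camera call takes 0.05 s, during which the arm holds its last target. There are 200 camera calls.

## Task

The label printer has just been reloaded: push its blue cover fully shut, then press down the raised end of its red rocker switch so that it tips right over, then press the green key on the black key box fully down and let it come up again. Work in that order with closed fingers, and leave the yellow and white keys unpressed. Only touch and press: lift or shift neither the key box nor the things lying about, and finish with the hand clear.

Things in the scene. Friction and masses are not known exactly. Their poses are not given: they have to be found in the camera images.
- printer: grey label printer, 170 (x) x 200 (y) x 90 mm high, fixed to the table; origin at the centre of its underside, x to its rear, y to its left, z up. The roll well with the blue cover is on its left; the red rocker is on the flat top of its right shoulder (top at z = 90)
- cover_hinge (a point): point on the cover's hinge axis, at the middle of the cover's width and level with the cover's underside, 91 mm above the table; the axis runs along the printer's y; axes as the printer's
- cover_pad (a point): centre of the white-ribbed push pad on the top of the blue cover, 80 mm from the hinge axis along the cover and 6 mm above its underside (with the cover shut it faces up, 97 mm above the table). The cover is a flat panel 124 mm wide and 6 mm thick, whose free edge is 148 mm from the hinge, toward the printer's front (-x); the point's axes turn with the cover
- cover (a joint): opening angle of the cover in rad: 0 shut (hard stop), about 0.4 to 0.8 at the start; it stays where it is left, and about 2 N on the pad pushes it down
- rocker_end (a point): middle of the top face of the rocker's end toward the printer's front (white dot), which is raised at the start. The red rocker is 48 (along the printer's x) x 24 mm and 8 mm thick, pivots about an axis along the printer's y 100 mm above the table, and this point is 17 mm from the pivot toward the front; it is about 108 mm above the table when off and 100 mm when fully on
- rocker (a joint): angle of the rocker in rad: 0 off (front end raised), 0.44 fully on (front end down, hard stop); it stays where it is left, about 2 N on the end moves it
- keybox: loose black key box with grey face, 76 (x) x 184 (y) x 30 mm, 0.6 kg, on rubber feet; origin at the centre of its underside, may lie at any yaw; its three round keys stand in a row along its y, 60 mm apart
- green_key_top (a point): centre of the top of the green key (26 mm across, in a black collar 42 mm across), 52 mm above the table when up; 60 mm toward +y of the box centre; collar top 42 mm above the table; it is pressed straight down 6 mm
- green_key (a joint): travel of the green key in m: 0 up, 0.006 fully down (5 N); springs back
- yellow_key_top (a point): centre of the top of the yellow key, the middle one; same size
- yellow_key (a joint): travel of the yellow key in m, 0 up, 0.006 down; not to be pressed
- white_key_top (a point): centre of the top of the white key, 60 mm toward -y of the box centre; same size
- white_key (a joint): travel of the white key in m, 0 up, 0.006 down; not to be pressed
- staple_box: blue box of staples, 34 x 58 x 22 mm, loose bystander; origin at the centre of its underside
- black_marker: black marker lying down, 18 x 138 x 20 mm (long along its y), loose bystander; origin at the centre of its underside
- tape_measure: yellow tape measure, 62 x 71 x 42 mm, loose bystander; origin at the centre of its underside
- note_pad: yellow note pad, 52 x 74 x 14 mm, loose bystander; origin at the centre of its underside

How it is judged:
On the way, in this order (a step that is already met when the one before it is completed fails the run):
1. the cover is pushed shut (value of joint cover below 0.04 rad), for 0.2 s.
2. the red rocker is tipped over to on (value of joint rocker above 0.34 rad and value of joint cover below 0.06 rad), for 0.1 s.
3. the green key is pressed down (all of step 2 and value of joint green_key above 0.0042 m), for 0.1 s.
At the end, for the whole second after the job is handed in: cover shut (under 0.06 rad), rocker over (above 0.34 rad), all three keys up again (under 1.5 mm), key box flat, at rest and within 25 mm of where it stood, the bystanders within 25 mm of where they lay (all of step 2 and value of joint each of green_key, yellow_key, white_key below 0.0015 m and not (distance of keybox from where it was at the start of the episode above 0.025 m) and angle between keybox's own z axis and vertical below 0.05 rad and linear speed of keybox below 0.01 m/s and not (distance of staple_box from where it was at the start of the episode above 0.025 m) and not (distance of black_marker from where it was at the start of the episode above 0.025 m) and not (distance of tape_measure from where it was at the start of the episode above 0.025 m) and not (distance of note_pad from where it was at the start of the episode above 0.025 m)); the robot touches nothing.
It fails at once if the rocker is tipped while the cover is still open (value of joint rocker above 0.2 rad and value of joint cover above 0.08 rad).
It fails at once if the green key is pressed before the rocker is on (value of joint green_key above 0.003 m and value of joint rocker below 0.3 rad).
It fails at once if the yellow or white key is pressed (value of joint any of yellow_key, white_key above 0.003 m).
It fails at once if the key box is lifted, tipped or shifted (height (world z) of keybox above 0.008 m or angle between keybox's own z axis and vertical above 0.12 rad or distance of keybox from where it was at the start of the episode above 0.025 m).
It fails at once if the staple box, marker, tape measure or note pad is moved or lifted (distance of any of staple_box, black_marker, tape_measure, note_pad from where it was at the start of the episode above 0.025 m or height (world z) of any of staple_box, black_marker, tape_measure, note_pad above 0.01 m).
It also fails if it takes over 54 s, if anything falls off the work surface, if the arm or the gripper's body presses on something with over 40 N, if the wrist force passes 120 N, or if a joint passes its speed limit or range.

## Working session

There is one attempt and no reset: what is moved stays moved. The work goes in short steps, Python scripts to look and compute and a shell command to move; the robot and the scene stay as the last step left them, time stands still between calls to the robot, and variables do not carry over. Pictures are saved under pics/ and viewed, at most 10 in all, crops included, and the job is handed in when it is done.

```bash
mkdir -p pics
cat > h.py <<'E'
import numpy as np,cv2
from rig import sensors,imaging,ticket,finder
def ray(cam,px):
    c=imaging.calibration(cam);f=192/np.tan(np.radians(c['vfov'])/2)
    R=np.array(c['R']);t=np.array(c['t'])
    d=R.T@np.array([(px[0]-c['cx'])/f,(px[1]-c['cy'])/f,1]);return -R.T@t,d
def atz(cam,px,z):
    o,d=ray(cam,px);return o+d*(z-o[2])/d[2]
def snap(cam,n):
    im=imaging.capture(cam);cv2.imwrite(f'pics/{n}.png',im[:,:,::-1]);return im
E
python3 - <<'E'
from h import *
np.set_printoptions(precision=4,suppress=True)
a=snap('scene','s0');b=snap('top','t0')
cv2.imwrite('pics/s0b.png',cv2.resize(a[:,:,::-1],(800,600)));cv2.imwrite('pics/t0b.png',cv2.resize(b[:,:,::-1],(800,600)))
for c in('scene','top'):
    k=imaging.calibration(c);print(c,-np.array(k['R']).T@np.array(k['t']))
    for n,z in dict(printer=0,cover_hinge=.091,cover_pad=.14,rocker_end=.108,keybox=0,green_key_top=.052,yellow_key_top=.052,white_key_top=.052,staple_box=0,black_marker=0,tape_measure=0,note_pad=0).items():
        print(n,[(round(r['score'],2),np.round(r['at'],1),atz(c,r['at'],z)) for r in finder.tip_of(c,n)[:2]])
print(sensors.get_state())
E
```

```text
scene [-0.3732  0.532   0.8835]
printer [(0.74, array([329.6, 209.6]), array([ 0.5632, -0.2309,  0.    ])), (0.56, array([184.4, 204.6]), array([ 0.791 ,  0.1471, -0.    ]))]
cover_hinge [(0.88, array([305.3, 175.6]), array([ 0.6409, -0.187 ,  0.091 ]))]
cover_pad [(0.57, array([323.9, 174. ]), array([ 0.5608, -0.1938,  0.14  ]))]
rocker_end [(0.44, array([353.6, 179.4]), array([ 0.5368, -0.285 ,  0.108 ])), (0.18, array([257.3, 225.6]), array([0.4786, 0.0644, 0.108 ]))]
keybox [(0.66, array([179.2, 253. ]), array([0.5916, 0.24  , 0.    ])), (0.64, array([286.3, 259.1]), array([ 0.4365, -0.0013, -0.    ]))]
green_key_top [(0.42, array([200.2, 241.7]), array([0.5505, 0.1935, 0.052 ]))]
yellow_key_top [(0.55, array([283. , 259.5]), array([0.3915, 0.0381, 0.052 ])), (0.42, array([176.9, 238.1]), array([0.5923, 0.2416, 0.052 ]))]
white_key_top [(0.65, array([160.7, 228.3]), array([0.651 , 0.2655, 0.052 ]))]
staple_box [(0.73, array([257.4, 227.5]), array([0.5894, 0.0031, 0.    ]))]
black_marker [(0.61, array([284.6, 259.8]), array([0.4363, 0.0041, 0.    ]))]
tape_measure [(0.74, array([1
[... 979 characters left out ...]
367, 0.0071, 0.    ]))]
tape_measure [(0.61, array([191.9, 123.8]), array([0.7927, 0.1425, 0.    ]))]
note_pad [(0.94, array([276.4, 131.5]), array([ 0.7719, -0.106 ,  0.    ]))]
{'t': 1.3, 'joint_pos': array([ 1.2635,  0.6149, -0.0126,  1.4234,  0.0081,  1.1034, -0.0404]), 'joint_velocities': array([ 0.0012,  0.0018, -0.0001, -0.0011, -0.0009,  0.0005,  0.0007]), 'tau': array([  0.0001, -45.883 ,   0.209 , -16.6033,  -0.0611,   0.0132,
         0.0001]), 'eef_pos': array([ 0.1801, -0.6245,  0.4048]), 'ee_rot': array([ 3.1416, -0.    ,  0.2809]), 'ft_force': array([-0.0475,  0.3146, -0.0832]), 'moment': array([-0.0222,  0.0391,  0.0788]), 'grasp_force': 0.0, 'finger_gap': 0.9971427970710222}
```

View pics/s0b.png

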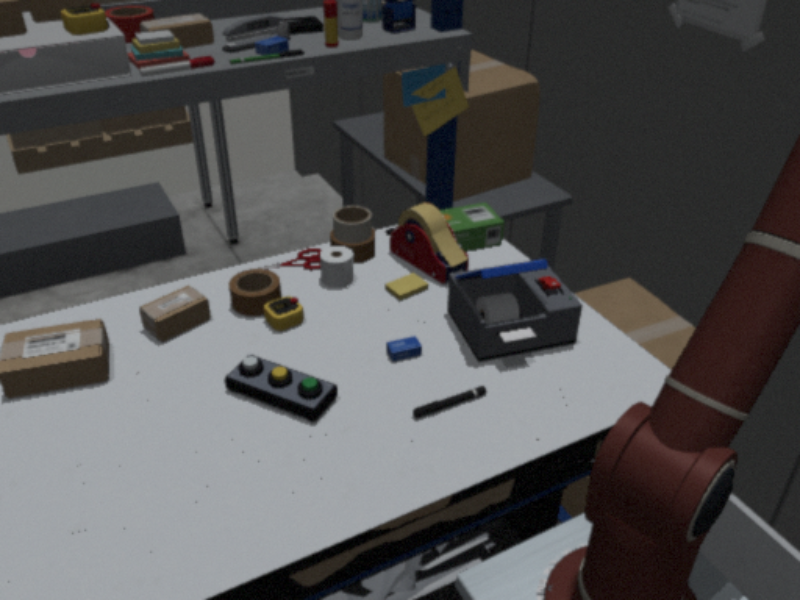

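View pics/t0b.png

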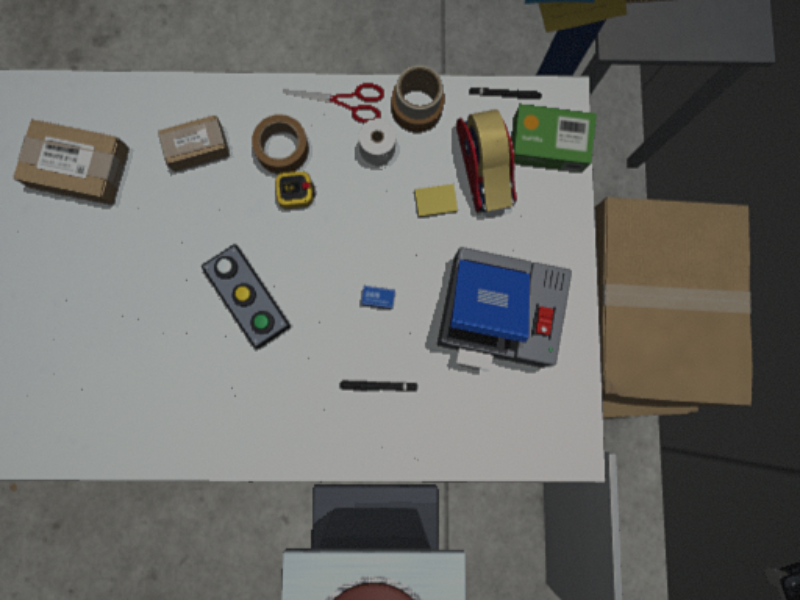

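The scene view shows the open blue cover edge-on near (515,270), with the rocker at (550,283). The top view shows the cover at (490,300), the rocker at (543,321) and the green key at (261,322), all in 800×600 pixels. The detections agree with this. I'll refine the positions with colour blobs.

Run:
```python
from h import *
np.set_printoptions(precision=4,suppress=True)
im=cv2.imread('pics/t0.png');hsv=cv2.cvtColor(im,cv2.COLOR_BGR2HSV)
def blob(lo,hi,box):
    m=cv2.inRange(hsv,lo,hi);k=np.zeros_like(m);l,t,r,b=box;k[t:b,l:r]=m[t:b,l:r]
    ys,xs=np.nonzero(k);p=np.c_[xs,ys].astype(np.float32);return p,cv2.minAreaRect(p)
p,r=blob((0,130,70),(8,255,255),(330,185,365,225));c=cv2.boxPoints(r);print('rocker',len(p),r,[atz('top',q,.104) for q in c])
p,r=blob((50,100,30),(85,255,255),(145,190,190,225));print('green',len(p),r,atz('top',p.mean(0),.050))
p,r=blob((18,130,70),(35,255,255),(140,170,175,205));print('yel',len(p),r,atz('top',p.mean(0),.050))
p,r=blob((105,120,50),(125,255,255),(285,160,345,222));c=cv2.boxPoints(r);print('cover',len(p),c,[atz('top',q,.14) for q in c])
big=cv2.resize(im[150:245,270:375],None,fx=5,fy=5,interpolation=cv2.INTER_CUBIC);cv2.imwrite('pics/c1.png',big)
c=cv2.imread('pics/s0.png')[160:235,280:380];cv2.imwrite('pics/c2.png',cv2.resize(c,None,fx=6,fy=6,interpolation=cv2.INTER_CUBIC))
```

```text
rocker 135 ((348.3999938964844, 204.6999969482422), (8.9095458984375, 16.82914161682129), 8.130102157592773) [array([ 0.5248, -0.2719,  0.104 ]), array([ 0.5691, -0.2794,  0.104 ]), array([ 0.5659, -0.3028,  0.104 ]), array([ 0.5216, -0.2952,  0.104 ])]
green 77 ((166.5, 205.5), (9.0, 9.0), 90.0) [0.5459 0.2001 0.05  ]
yel 75 ((154.75001525878906, 187.25001525878906), (8.485280990600586, 9.192388534545898), 45.0) [0.5955 0.2344 0.05  ]
cover 1980 [[284.9364 208.3024]
 [294.008  165.2122]
 [345.9682 176.1512]
 [336.8966 219.2414]] [array([ 0.5308, -0.1158,  0.14  ]), array([ 0.643 , -0.1401,  0.14  ]), array([ 0.6154, -0.2745,  0.14  ]), array([ 0.5037, -0.2482,  0.14  ])]
```

View pics/c1.png

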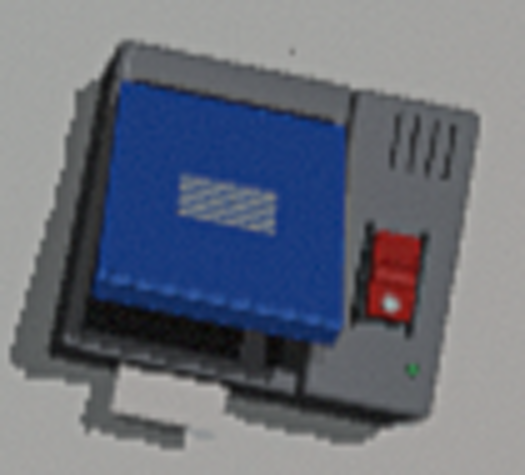

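The crop shows the rocker's white dot at about (348,210) and the ribbed pad at about (315,190.5) in full-picture pixels. The printer's yaw is about -9°. I'll close the fingers and move above the cover's shut-pad position.

```bash
python3 -m creep '{"offset":[[0.024,0.027,0.0015],[0.024,0.027,0.0015],[0.024,0.027,0.0015],[0.024,0.027,0.0015],[0.024,0.027,0.0015],[0.024,0.027,0.0015],[0.024,0.027,0.0015],[0.024,0.027,0.0015],[0.024,0.027,0.0015],[0.024,0.027,0.0015],[0.024,0.027,0.0015],[0.024,0.027,0.0015],[0.024,0.027,0.0015],[0.024,0.027,0.0015],[0.024,0.027,0.0015],[0.024,0.027,0.0015],[0,0,0],[0,0,0]],"rotation":[[0,0,-1.56],[0,0,-1.56],[0,0,-1.56],[0,0,-1.56],[0,0,-1.56],[0,0,-1.56],[0,0,-1.56],[0,0,-1.56],[0,0,-1.56],[0,0,-1.56],[0,0,-1.56],[0,0,-1.56],[0,0,-1.56],[0,0,-1.56],[0,0,-1.56],[0,0,-1.56],[0,0,0],[0,0,0]]}' 1 20
```

```text
t: 2.8
eef_pos: [0.5657, -0.1895, 0.4285]
ee_rot: [-3.14, -0.0, -0.148]
ft_force: [-0.3, -1.4, 0.2]
finger_gap: 0.005
grasp_force: 0.0
```

```bash
python3 -m creep '{"offset":[[-0.002,0,-0.011],[-0.002,0,-0.011],[0,0,-0.011],[0,0,-0.011],[0,0,-0.011],[0,0,-0.011],[0,0,-0.011],[0,0,-0.011],[0,0,-0.011],[0,0,-0.011],[0,0,-0.011],[0,0,-0.011],[0,0,-0.009],[0,0,0],[0,0,0]],"rotation":[[0,0,0],[0,0,0],[0,0,0],[0,0,0],[0,0,0],[0,0,0],[0,0,0],[0,0,0],[0,0,0],[0,0,0],[0,0,0],[0,0,0],[0,0,0],[0,0,0],[0,0,0]]}'; python3 -m creep '{"offset":[[0,0,-0.003],[0,0,-0.002],[0,0,-0.002],[0,0,0],[0,0,0]],"rotation":[[0,0,0],[0,0,0],[0,0,0],[0,0,0],[0,0,0]]}'
```

```text
t: 4.05
eef_pos: [0.5602, -0.1924, 0.287]
ee_rot: [-3.141, 0.001, -0.155]
ft_force: [0.2, 0.2, -0.1]
finger_gap: 0.005
grasp_force: 0.0
t: 4.47
eef_pos: [0.5605, -0.1926, 0.2834]
ee_rot: [3.141, -0.003, -0.155]
ft_force: [-2.4, 1.0, 11.2]
finger_gap: 0.006
grasp_force: 5.4
```

```bash
python3 -m creep '{"offset":[[0,0,0],[0,0,0],[0,0,0.02],[0,0,0.025],[-0.008,-0.023,0],[-0.008,-0.023,0],[-0.008,-0.023,0],[-0.008,-0.023,0],[0,0,0],[0,0,0]],"rotation":[[0,0,0],[0,0,0],[0,0,0],[0,0,0],[0,0,0],[0,0,0],[0,0,0],[0,0,0],[0,0,0],[0,0,0]]}'
python3 - <<'E'
from h import *
a=snap('scene','s1');b=snap('top','t1')
f=lambda i:cv2.resize(i[:,:,::-1],None,fx=4,fy=4,interpolation=cv2.INTER_CUBIC)
cv2.imwrite('pics/v1.png',np.hstack([f(a[120:255,285:385]),f(b[120:255,275:375])]))
for c in('scene','top'):
  for n,z in(('rocker_end',.108),('cover_pad',.097)): print(c,n,[(r['score'],r['at'],atz(c,r['at'],z)) for r in finder.tip_of(c,n)[:1]])
E
```

```text
t: 5.3
eef_pos: [0.5273, -0.2863, 0.326]
ee_rot: [3.141, -0.001, -0.159]
ft_force: [-0.6, 0.5, 0.0]
finger_gap: 0.006
grasp_force: 0.0
scene rocker_end [(0.7, [181.0, 203.3], array([0.65842786, 0.20001818, 0.108     ]))]
scene cover_pad [(0.72, [324.0, 189.3], array([ 0.54754638, -0.18942177,  0.097     ]))]
top rocker_end []
top cover_pad [(0.91, [310.4, 202.1], array([ 0.5522785 , -0.18785358,  0.097     ]))]
```

View pics/v1.png

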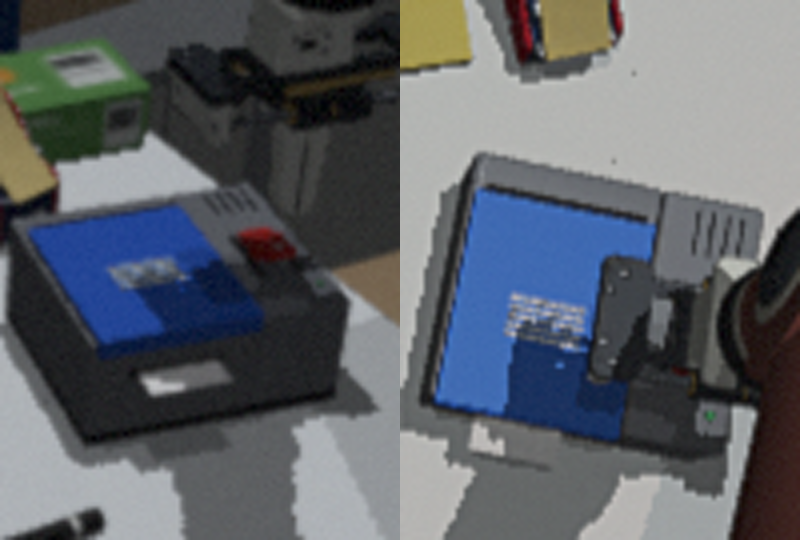

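The left crop shows the cover flat and shut, with the hand above the rocker at about (265,243). Next is the rocker press.

```bash
python3 -m creep '{"offset":[[0,0.001,-0.01],[0,0,-0.01],[0,0,-0.006],[0,0,-0.004],[0,0,-0.004],[0,0,-0.004],[0,0,-0.002],[0,0,0]],"rotation":[[0,0,0],[0,0,0],[0,0,0],[0,0,0],[0,0,0],[0,0,0],[0,0,0],[0,0,0]]}';python3 -m creep '{"offset":[[0,0,-0.002],[0,0,-0.001],[0,0,0],[0,0,0]],"rotation":[[0,0,0],[0,0,0],[0,0,0],[0,0,0]]}'
```

```text
t: 6.27
eef_pos: [0.5271, -0.2833, 0.2875]
ee_rot: [-3.141, 0.003, -0.155]
ft_force: [-6.3, 3.4, 13.9]
finger_gap: 0.008
grasp_force: 7.4
t: 6.6
eef_pos: [0.527, -0.2832, 0.2871]
ee_rot: [-3.141, 0.002, -0.155]
ft_force: [-10.6, 5.6, 26.7]
finger_gap: 0.007
grasp_force: 14.1
```

```bash
python3 -m creep '{"offset":[[0,0,0.02],[0,0,0.02],[0,0,0.02],[0.0013,0.0345,0],[0.0013,0.0345,0],[0.0013,0.0345,0],[0.0013,0.0345,0],[0.0013,0.0345,0],[0.0013,0.0345,0],[0.0013,0.0345,0],[0.0013,0.0345,0],[0.0013,0.0345,0],[0.0013,0.0345,0],[0.0013,0.0345,0],[0.0013,0.0345,0],[0.0013,0.0345,0],[0.0013,0.0345,-0.01],[0,0,-0.02],[0,0,-0.02],[0,0,0]],"rotation":[[0,0,0],[0,0,0],[0,0,0],[0,0,0],[0,0,0],[0,0,0],[0,0,0],[0,0,0],[0,0,0],[0,0,0],[0,0,0],[0,0,0],[0,0,0],[0,0,0],[0,0,0],[0,0,0],[0,0,0],[0,0,0],[0,0,0],[0,0,0]]}'
python3 - <<'E'
from h import *
a=snap('scene','s2');b=snap('top','t2')
f=lambda i:cv2.resize(i[:,:,::-1],None,fx=4,fy=4,interpolation=cv2.INTER_CUBIC)
cv2.imwrite('pics/v2.png',np.hstack([f(a[145:285,285:385]),f(a[145:285,140:240])]))
for c in('scene','top'):
  for n,z in(('rocker_end',.100),('green_key_top',.052)): print(c,n,[(r['score'],r['at'],atz(c,r['at'],z)) for r in finder.tip_of(c,n)[:1]])
E
```

```text
t: 8.27
eef_pos: [0.545, 0.2, 0.289]
ee_rot: [3.138, 0.006, -0.153]
ft_force: [-0.5, -0.5, -0.4]
finger_gap: 0.005
grasp_force: 0.0
scene rocker_end []
scene green_key_top [(0.6, [200.6, 242.8], array([0.54597397, 0.19425538, 0.052     ]))]
top rocker_end [(0.55, [344.4, 213.2], array([ 0.52304816, -0.27701787,  0.1       ]))]
top green_key_top []
```

View pics/v2.png

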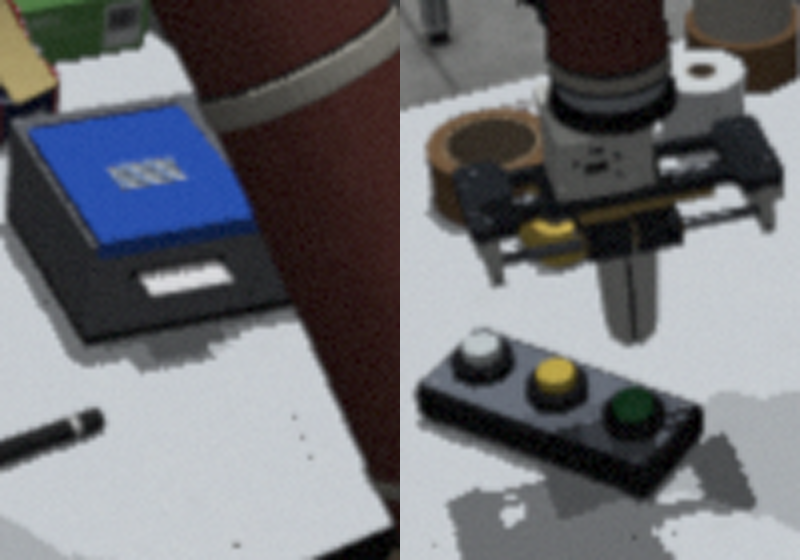

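The left crop hides the rocker behind the arm. In the right crop the hand stands above the green key at about (632,405). I'll check the rocker in the top view before pressing the key.

Run:
```python
from h import *
f=lambda i:cv2.resize(i,None,fx=8,fy=8,interpolation=cv2.INTER_CUBIC)
print(atz('top',(348,210.2),.108))
cv2.imwrite('pics/v3.png',np.hstack([f(cv2.imread(f'pics/t{k}.png')[185:230,325:373]) for k in(0,2)]))
```

```text
[ 0.53026596 -0.28488672  0.108     ]
```

View pics/v3.png

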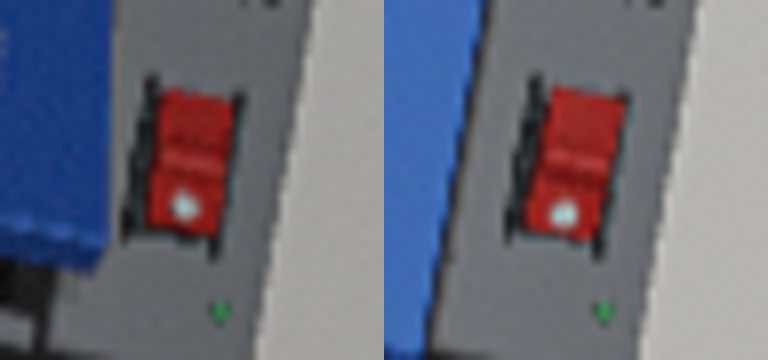

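The white dot has moved down and left and the rear half of the rocker now stands up, so it is on. The 27 N stall at tip height 0.101 fits that too. Now the green key.

```bash
python3 -m creep '{"offset":[[0,0,-0.015],[0,0,-0.015],[0,0,-0.01],[0,0,-0.006],[0,0,-0.004],[0,0,-0.003],[0,0,-0.002],[0,0,-0.002],[0,0,0],[0,0,0]],"rotation":[[0,0,0],[0,0,0],[0,0,0],[0,0,0],[0,0,0],[0,0,0],[0,0,0],[0,0,0],[0,0,0],[0,0,0]]}';python3 -m creep '{"offset":[[0,0,-0.001],[0,0,-0.001],[0,0,0],[0,0,0]],"rotation":[[0,0,0],[0,0,0],[0,0,0],[0,0,0]]}'
```

```text
t: 9.4
eef_pos: [0.5465, 0.1995, 0.2363]
ee_rot: [-3.141, -0.001, -0.155]
ft_force: [-0.0, -1.0, 3.5]
finger_gap: 0.007
grasp_force: 1.3
t: 9.73
eef_pos: [0.5465, 0.1995, 0.2341]
ee_rot: [-3.141, -0.001, -0.155]
ft_force: [-0.7, -0.2, 3.3]
finger_gap: 0.001
grasp_force: 1.9
```

Tip height is 0.048 at 3.3 N, so about 4 mm of travel. It needs a little more.

```bash
python3 -m creep '{"offset":[[0,0,-0.001],[0,0,-0.001],[0,0,-0.001],[0,0,-0.001],[0,0,0],[0,0,0],[0,0,0]],"rotation":[[0,0,0],[0,0,0],[0,0,0],[0,0,0],[0,0,0],[0,0,0],[0,0,0]]}'
```

```text
t: 10.32
eef_pos: [0.5465, 0.1995, 0.2322]
ee_rot: [-3.141, -0.001, -0.155]
ft_force: [-3.7, -1.3, 18.5]
finger_gap: 0.005
grasp_force: 9.0
```

The tip is at 0.046 with 18.5 N, so the key is at its stop. I'll lift off and check.

```bash
python3 -m creep '{"offset":[[0,0,0.01],[0,0,0.02],[0,0,0.03],[0,0,0.03],[0,0,0.03],[0,0,0.03],[0,0,0],[0,0,0],[0,0,0]],"rotation":[[0,0,0],[0,0,0],[0,0,0],[0,0,0],[0,0,0],[0,0,0],[0,0,0],[0,0,0],[0,0,0]]}'
python3 - <<'E'
from h import *
a=snap('scene','s3')
for n,z in(('keybox',0),('green_key_top',.052),('cover_pad',.097),('staple_box',0),('black_marker',0),('tape_measure',0),('note_pad',0)): print(n,[(r['score'],atz('scene',r['at'],z)) for r in finder.tip_of('scene',n)[:1]])
cv2.imwrite('pics/v4.png',cv2.resize(a[:,:,::-1],(800,600)))
E
```

```text
t: 11.07
eef_pos: [0.5458, 0.1995, 0.3786]
ee_rot: [3.141, 0.002, -0.155]
ft_force: [-0.0, -0.4, -0.1]
finger_gap: 0.004
grasp_force: 0.0
keybox [(0.77, array([5.86508341e-01, 2.45645539e-01, 1.11022302e-16]))]
green_key_top [(0.39, array([0.55109844, 0.194609  , 0.052     ]))]
cover_pad [(0.56, array([ 0.5374425 , -0.17417532,  0.097     ]))]
staple_box [(0.7, array([0.58832898, 0.00108186, 0.        ]))]
black_marker []
tape_measure [(0.71, array([0.80207876, 0.15151531, 0.        ]))]
note_pad [(0.62, array([ 0.75966055, -0.09292104,  0.        ]))]
```

View pics/v4.png

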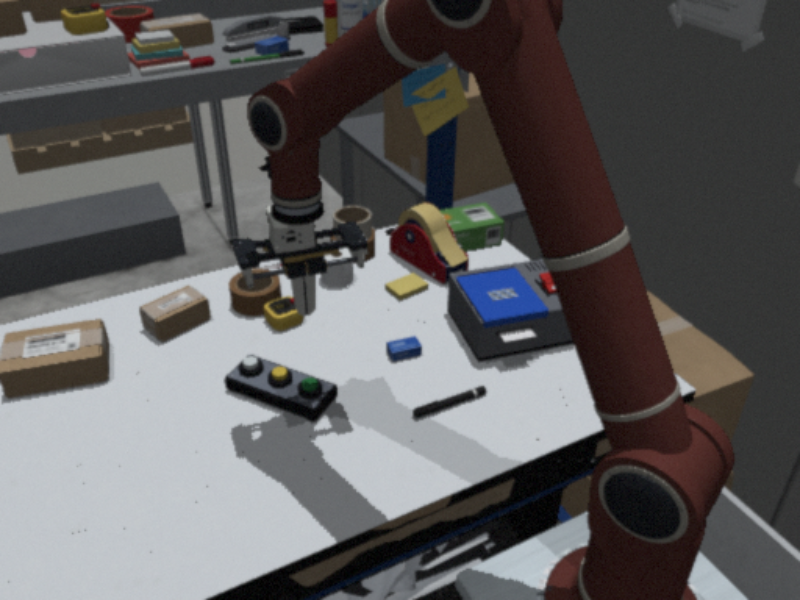

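The cover is shut at (500,295), the key box is in place at (280,385) with its keys up, and the bystanders have not moved. The hand is clear.

```bash
python3 -c "from rig import ticket;print(ticket.job_done())"
```

```text
the job is handed in; nothing more can be done
None
```

I pushed the cover shut, tipped the rocker on, pressed the green key to its stop and let it come up, and handed the job in at about 11 s with the hand clear; the hand-in call gave no verdict.

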